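Knock out a stuck bracket and load the gravity chute

TASK

Press the knockout lever right down to free the angle bracket stuck in the nest, then tip that bracket over onto its long leg and push it into the chute so that it slides to the stop. Then stand the spare bracket from the bench on the deck and load it behind the first in the same way: both must end up lying in the chute the same way up, flat on the long leg with its free end pointing downhill and the short leg standing up at the uphill end, the first against the stop and the second against the first. Leave the other things on the bench where they are.

Things in the scene. Friction and masses are not known exactly. Their poses are not given: they have to be found in the camera images.
- feeder: Fixed metal chute loader. Origin: on the bench under the middle of the chute mouth; +y upstream along its lane, -y downhill along the chute, x across (-x faces the robot). Its flat deck is 105 mm above the bench, 90 mm wide, from y = 0 (chute mouth) to y = 165 mm. The nest is in the deck, y = 100 to 142 mm.
- chute: Sloping open channel, falling at 26 degrees from the deck's edge; smooth: a steel part pushed over the mouth slides down by itself. Origin: on its floor at the foot of the end stop (lowest point), mid-width; +y uphill along the floor, 200 mm to the mouth; +z square to the floor. 47 mm wide inside, walls and stop 18 to 20 mm high.
- nest (a point): Centre of the nest's opening, level with the deck: a square pocket 42 x 42 mm, 20 mm deep. The stuck bracket stands on its short leg on the pocket's floor, its long leg on the chute side.
- chute_mouth (a point): Middle of the chute mouth, level with the deck. On the deck before it stand two guides 14 mm high: 47 mm apart for the last 30 mm, flaring to about 70 mm apart 62 mm upstream of the mouth; the rest of the deck is bare.
- lever_pad (a point): Top middle of the knockout lever's 40 x 40 mm black pad, on the robot side of the nest, 120 mm from the lane's centre line and 75 mm above the bench at the start. Pressed down about 28 mm to its stop (it tilts 0.42 rad outward, shifting 2 to 3 mm), it pushes the knockout rod up under the bracket.
- knockout_lever (a joint): Lever angle: 0 up, 0.42 down at its stop. Takes 6 to 9 N at the pad and stays where it is left. The rod rises 55 mm per rad: fully down, the bracket's foot stands about 3 mm above the deck on the rod's head (32 mm along the lane, 18 mm across).
- stuck_bracket_mid (a point): Angle bracket of plain steel, 0.12 kg: an L of 8 mm thick, 40 mm wide plates, long leg 80, short leg 40 mm outside. x along its width, +z from the corner along the long leg, +y from the corner along the short leg. It stands in the nest. This point: middle of the long leg (along it and through its thickness).
- stuck_bracket_tab_end (a point): The stuck bracket: middle of the free end of its short leg (axes as the bracket's).
- stuck_bracket_long_end (a point): The stuck bracket: middle of the free end of its long leg (axes as the bracket's).
- spare_bracket_mid (a point): Angle bracket of plain steel, 0.12 kg: an L of 8 mm thick, 40 mm wide plates, long leg 80, short leg 40 mm outside. x along its width, +z from the corner along the long leg, +y from the corner along the short leg. It stands on its short leg on the bench, left of the feeder. This point: middle of the long leg, 40 mm above the foot's underside, where it can be gripped across the 8 mm.
- spare_bracket_tab_end (a point): The spare bracket: middle of the free end of its short leg (axes as the bracket's).
- spare_bracket_long_end (a point): The spare bracket: middle of the free end of its long leg (axes as the bracket's).
- stuck_bracket: The stuck bracket; origin: under the middle of its short leg, 20 mm from either end of it and 16 mm from the long leg's mid-plane.
- spare_bracket: The spare bracket; origin as for the stuck one.
- adapter: Bystander: black power adapter brick, 122 x 62 x 35 mm; origin under its centre.
- red_stapler: Bystander: red stapler, 130 x 30 x 40 mm; origin under its centre.
- pens: Bystander: red cup of pens, 82 mm across, 151 mm high; origin under its centre.
- battery: Bystander: red and black tool battery, 91 x 120 x 48 mm; origin under its centre.
Things that resemble listed ones, but are neither listed nor needed, are in the scene too. What is shaped like the stuck_bracket but red or yellow is not meant.

How it is judged:
By the outcome, as a careful person would: the job done as asked, in the order asked, and still so for the second after the job is handed in, with the robot touching nothing.
It also fails if it takes over 66 s, if anything falls off the work surface, if the arm or the gripper's body presses on something with over 40 N, if the wrist force passes 120 N, or if a joint passes its speed limit or range.

ROBOT

A 7-joint arm with a two-finger parallel gripper is mounted at the origin on a cart in front of the work surface, level with it; the furniture and walls round the work are solid. World frame = base frame: x ahead of the robot, y to its left, z up, the work surface at z = 0. Lengths are in m, angles in degrees, forces in N, time in s.
With the tool pointing down it reaches from about 0.35 to 0.775 m from the base axis. Payload 3.1 kg.
Tool frame: the origin (TCP) lies on the centre line of the jaws, within the pads' length; the fingertips stand 17 mm ahead of it and the grasp point (between the pads) lies 2 mm behind it (robot.tip_reach is the distance from the TCP to the fingertips, in m); z points along the fingers, y is the line along which they close (so a half turn about z gives the same grasp; the last joint's range is limited). The gripper opens to 85 mm and grips with 20 to 120 N. Pads are 22 mm wide; open, the fingers measure 114 mm over their backs; the gripper's body (76 mm by 85 mm) begins 54 mm behind the grasp point. The pads swing forward as they close: fully open they stand 13 mm farther back than shut.
Start: joints at [73.929, 17.813, 0.802, 86.603, -0.252, 75.585, -1.558], TCP at [0.13, -0.534, 0.248] pointing down, gripper open.
Joint ranges: [-154.91, 154.91], [-16.99, 109.72], [-72.82, 74.43], [7.12, 147.25], [-82.49, 262.49], [11.32, 116.49], [-174.64, 174.64]. Speed limits (degrees/s): [159.86, 159.86, 180, 180, 180, 180, 180].

INTERFACE

Orientations are given as [roll, pitch, yaw] about the fixed x, y, z axes, in that order (R = Rz(yaw) Ry(pitch) Rx(roll)).
In Python, from station import robot, fingers, vision, workorder, recognise gives the robot as it stands. Calls block until the motion is done:
- robot.move_to(position, orientation): joint-space move of the TCP to a pose.
- robot.line_to(position, orientation=None, velocity=0.15, f_stop=None): straight line of the TCP; orientation=None keeps the orientation; velocity is the mean speed in m/s. With f_stop (N) it stops when the force on the tool has changed by that much, and returns True; else False.
- robot.move_j(angles): joint-space move.
- fingers.gripper_to(opening, force=None): opening from 0.0 (shut) to 1.0 (fully open); force is the grip in N (None keeps the last); returns when the fingers have stopped.
- robot.pause(seconds).
- robot.inverse_kinematics(position, orientation): joint angles nearest the present ones, or None.
- vision.grab_frame(name): name is "scene" or "top" or "wrist"; returns the picture (384x512x3 uint8, red, green, blue); there is no depth.
- vision.calibration(name): a dict with "mtx" (3x3 intrinsics, pixels), "extrinsics" (4x4, takes a point from world to camera coordinates); the wrist camera has in their place "T_tool_cam" (4x4, takes a point from camera to tool coordinates, whose origin is the TCP and whose axes are the flange's). Camera axes: x right, y up, looking along -z (the intrinsics and any distortion apply to the point x, -y, -z); pixel columns grow to the right and rows downward; lengths in m; the calibration is good to about 2 mm. A picture is of the moment at which its call begins: read the wrist's pose just before it. calibration takes no time and is no camera call.
A pose or a line that the arm cannot do raises robot.PlanningError and nothing moves.
- workorder.close_job(): hands the job in; it is judged then, once.
Trained networks look in the newest picture that a camera, given by its name, has taken for a name from the list of things; names that differ only in an ending like _2 or _b are one class to them, and where a whole thing is asked for, a point or a joint stands for the part that bears it (a point fixed in the world has none). Each returns a list of dicts, best first, with "p" (0 to 1); they miss things now and then, are a little off and sometimes report something else, mostly with a low value. They report only what shows in the picture. A call takes as long as a camera call. They do not tell look-alikes from the thing itself.
- recognise(label, camera): "rect" ([centre column, centre row, width, height] in pixels, round what is visible of it).
Readings, each from a call of its own:
- robot.current_time_s(): time.
- robot.current_joint_positions(): joint angles.
- robot.current_dq(): joint speeds.
- robot.current_joint_torque(): joint torques, N m.
- robot.current_tool_pos(): TCP position.
- robot.current_eef_rot(): TCP orientation.
- robot.current_contact_force(): force on the tool from outside, world axes, zero at the start.
- robot.current_torque(): the same for the moment, N m.
- robot.current_finger_gap(): opening from 0.0 (shut) to 1.0 (fully open).
- robot.current_gripper_force(): force on a finger pad.
Only numpy, scipy, OpenCV 4.12 (cv2) and the standard library are available. Lean on these libraries where they do the work, as an engineer would, in place of code of your own. Each camera call takes 0.05 s, during which the arm holds its last target. There are 200 camera calls.

## Working session

There is one attempt and no reset: what is moved stays moved. The work goes in short steps, each a Python script; the robot and the scene stay as the last script left them, time stands still between calls to the robot, and variables do not carry over. Pictures are saved under pics/ and viewed, at most 10 in all, crops included, and the job is handed in when it is done.

```bash
mkdir -p pics; ls
python3 - <<'E'
from station import robot, fingers, vision, workorder, recognise
import cv2,numpy as np
np.set_printoptions(precision=4,suppress=True)
for n in("scene","top"):
    f=vision.grab_frame(n); cv2.imwrite(f"pics/{n}0.png",cv2.resize(f[:,:,::-1],(800,600),interpolation=cv2.INTER_CUBIC))
    cv2.imwrite(f"raw_{n}.png",f[:,:,::-1])
    c=vision.calibration(n);print(n,c)
    for l in("feeder","chute","knockout_lever","stuck_bracket","adapter","red_stapler","pens","battery"):
        print(l,[(np.round(d["rect"],1).tolist(),round(d["p"],2)) for d in recognise(l,n)])
print(vision.calibration("wrist"),robot.current_time_s(),robot.current_eef_rot(),robot.tip_reach)
E
```

```text
pics
scene {'mtx': array([[450.6192,   0.    , 258.8776],
       [  0.    , 450.6192, 185.3911],
       [  0.    ,   0.    ,   1.    ]]), 'extrinsics': array([[ 0.9625, -0.2708,  0.0148, -0.439 ],
       [ 0.1004,  0.4066,  0.9081, -0.2076],
       [-0.2519, -0.8725,  0.4186, -1.2961],
       [ 0.    ,  0.    ,  0.    ,  1.    ]])}
feeder [([298.2, 235.2, 113.6, 92.5], 0.67)]
chute [([320.1, 237.2, 49.0, 67.0], 0.77), ([248.6, 187.8, 10.5, 20.3], 0.48), ([282.1, 168.7, 18.0, 36.7], 0.3)]
knockout_lever [([284.3, 190.1, 13.2, 17.7], 0.59), ([223.5, 169.0, 20.2, 24.0], 0.5), ([252.8, 213.4, 30.7, 9.6], 0.49), ([247.2, 187.4, 13.7, 23.3], 0.29)]
stuck_bracket [([254.4, 235.7, 22.6, 31.3], 0.9), ([282.6, 188.4, 12.9, 21.1], 0.79)]
adapter [([265.1, 276.1, 43.8, 36.9], 0.87)]
red_stapler [([218.1, 210.1, 12.4, 19.2], 0.83), ([281.7, 168.1, 21.4, 37.6], 0.23)]
pens [([281.4, 166.3, 18.5, 36.0], 0.96)]
battery [([222.2, 167.4, 19.7, 22.1], 0.81), ([299.1, 236.8, 116.8, 95.7], 0.66)]
top {'mtx': array([[491.9295,   0.    , 255.9954],
       [  0.    , 491.9295, 188.7348],
       [  0.    ,  
[... 428 characters left out ...]

stuck_bracket [([272.2, 176.8, 13.1, 11.7], 0.49)]
adapter [([337.9, 232.8, 33.0, 22.6], 0.9)]
red_stapler [([229.7, 229.1, 29.5, 24.4], 0.64)]
pens [([199.6, 143.2, 23.1, 31.4], 0.82), ([309.5, 191.6, 99.3, 54.4], 0.61), ([209.8, 187.4, 4.7, 15.1], 0.56)]
battery [([147.1, 188.6, 34.9, 23.7], 0.95), ([338.3, 231.2, 36.4, 21.1], 0.47)]
{'mtx': array([[304.03  ,   0.    , 254.905 ],
       [  0.    , 304.03  , 192.8437],
       [  0.    ,   0.    ,   1.    ]]), 'T_tool_cam': array([[-0.0002,  0.963 ,  0.2695,  0.0675],
       [ 1.    , -0.0002,  0.0014, -0.    ],
       [ 0.0014,  0.2695, -0.963 , -0.1253],
       [ 0.    ,  0.    ,  0.    ,  1.    ]])} 0.9 [179.9983   0.0014  13.6872] 0.017
```

Run:
```python
import cv2,numpy as np
s=cv2.imread("raw_scene.png")[140:305,195:395]; t=cv2.imread("raw_top.png")[110:260,120:400]
cv2.imwrite("pics/s1.png",cv2.resize(s,None,fx=3.63,fy=3.63,interpolation=cv2.INTER_CUBIC))
cv2.imwrite("pics/t1.png",cv2.resize(t,None,fx=2.85,fy=2.85,interpolation=cv2.INTER_CUBIC))
```

```text
(no output)
```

View pics/s1.png

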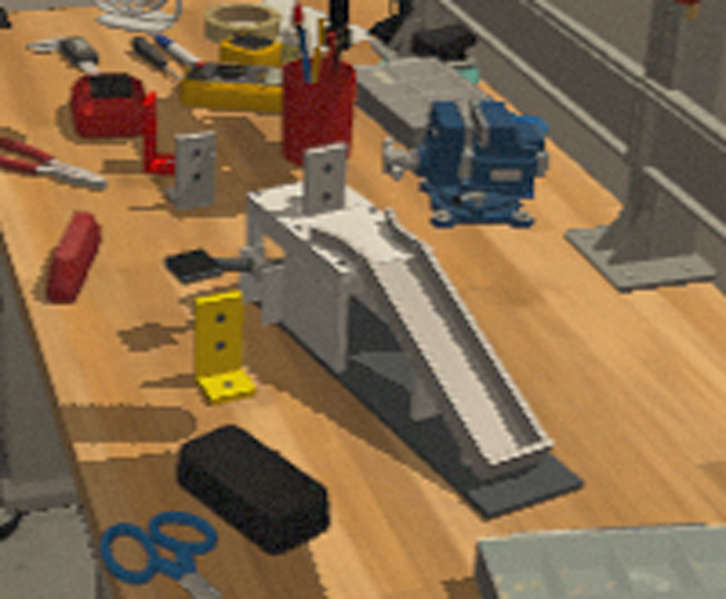

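View pics/t1.png

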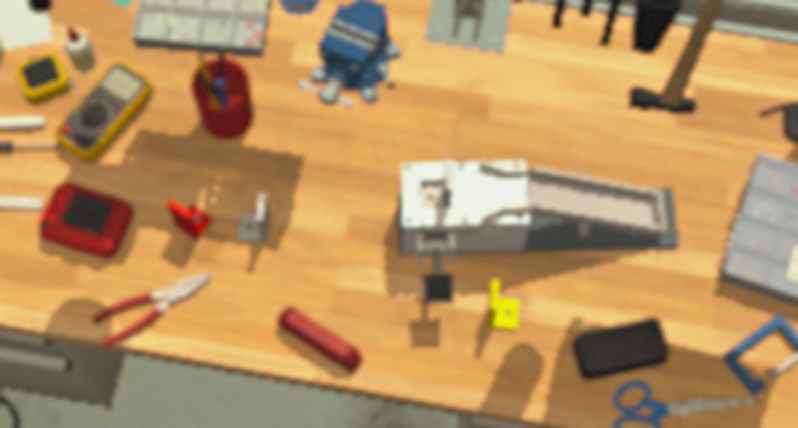

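The scene crop shows the grey stuck bracket in the nest (scene px ≈ 284,190), and a grey spare at ≈ (249,187) with a red look-alike at ≈ (238,178). There is also a yellow one at ≈ (255,236). In the top view the spare is at (210,187), red at (186,187), yellow at (297,217) and the pad at (274,211). The spare is the grey one left of the feeder. I'll get coarse positions, then use the wrist camera.

```bash
cat > h.py <<'E'
from station import robot, fingers, vision, workorder, recognise
import cv2,numpy as np
np.set_printoptions(precision=4,suppress=True)
from scipy.spatial.transform import Rotation as Rn
def RM(o): return Rn.from_euler("xyz",o,degrees=True).as_matrix()
def campose(name,pose=None):
    c=vision.calibration(name)
    if name!="wrist": return c["mtx"],np.linalg.inv(c["extrinsics"])
    T=np.eye(4);T[:3,:3]=RM(pose[1]);T[:3,3]=pose[0]
    return c["mtx"],T@c["T_tool_cam"]
def ray(px,K,T):
    d=np.array([(px[0]-K[0,2])/K[0,0],-(px[1]-K[1,2])/K[1,1],-1.]);return T[:3,3],T[:3,:3]@d
def atz(px,z,K,T):
    o,d=ray(px,K,T);return o+d*(z-o[2])/d[2]
def proj(P,K,T):
    p=(np.atleast_2d(P)-T[:3,3])@T[:3,:3];return np.c_[K[0,2]+K[0,0]*p[:,0]/-p[:,2],K[1,2]+K[1,1]*p[:,1]/p[:,2]]
def pose(): return np.array(robot.current_tool_pos()),np.array(robot.current_eef_rot())
E
python3 - <<'E'
from h import *
K,T=campose("top")
f=lambda x,y:(120+x/2.85,110+y/2.85)
for n,p,z in[("deck a",(401,165),.105),("deck b mouth",(524,160),.105),("deck c mouth near",(528,228),.105),("deck d",(399,228),.105),("pad",(438,287),.075),("spare foot",(250,238),.008),("spare top",(264,198),.08),("yellow",(505,312),0.008)]:
    print(n,atz(f(*p),z,K,T))
K,T=campose("scene")
g=lambda x,y:(195+x/3.63,140+y/3.63)
for n,p,z in[("deck d",(249,194),.105),("deck near mouth",(350,270),.105),("pad",(195,265),.075),("spare top",(194,135),.08),("spare bottom",(197,203),.0)]:
    print(n,atz(g(*p),z,K,T))
E
```

```text
deck a [0.5767 0.1207 0.105 ]
deck b mouth [ 0.6144 -0.0387  0.105 ]
deck c mouth near [ 0.5181 -0.0584  0.105 ]
deck d [0.4869 0.1068 0.105 ]
pad [0.4268 0.0437 0.075 ]
spare foot [0.4748 0.3119 0.008 ]
spare top [0.5067 0.2935 0.08  ]
yellow [ 0.4333 -0.0488  0.008 ]
deck d [0.4956 0.0898 0.105 ]
deck near mouth [ 0.5355 -0.0664  0.105 ]
pad [0.4297 0.0266 0.075 ]
spare top [0.4951 0.2828 0.08  ]
spare bottom [0.5007 0.2906 0.    ]
```

Run:
```python
from h import *
import json
P={}
for i,(p,y) in enumerate([((0.50,0.02,0.30),12),((0.45,0.29,0.23),12)]):
    robot.move_to(p,[180,0,y]); robot.pause(0.15)
    q=pose(); f=vision.grab_frame("wrist"); P[i]=[q[0].tolist(),q[1].tolist()]
    cv2.imwrite(f"w{i}.png",f[:,:,::-1]); cv2.imwrite(f"pics/w{i}.png",cv2.resize(f[:,:,::-1],(800,600),interpolation=cv2.INTER_CUBIC))
    print(q,robot.current_time_s())
json.dump(P,open("P.json","w"))
```

```text
(array([0.5001, 0.019 , 0.2998]), array([179.9952,   0.0224,  11.8959])) 3.475
(array([0.4515, 0.2881, 0.2302]), array([179.947 ,  -0.0445,  11.7651])) 4.7667
```

View pics/w0.png

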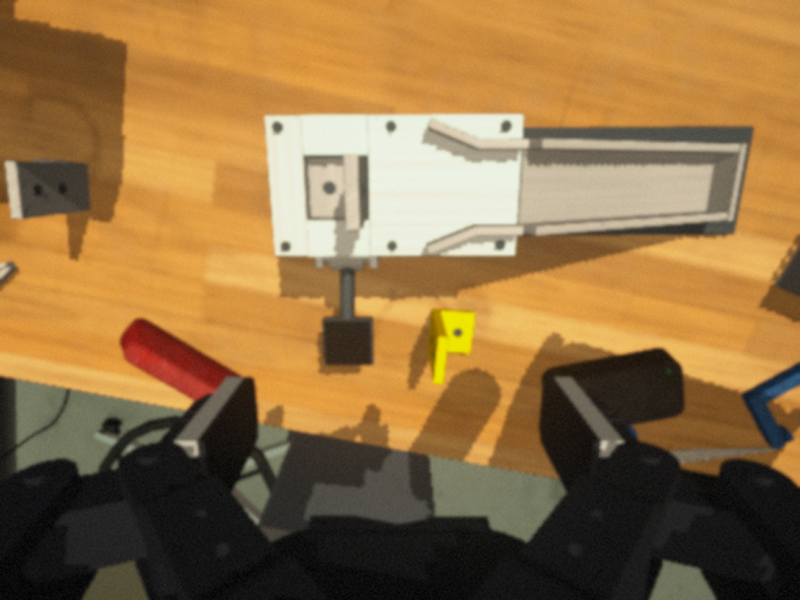

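View pics/w1.png

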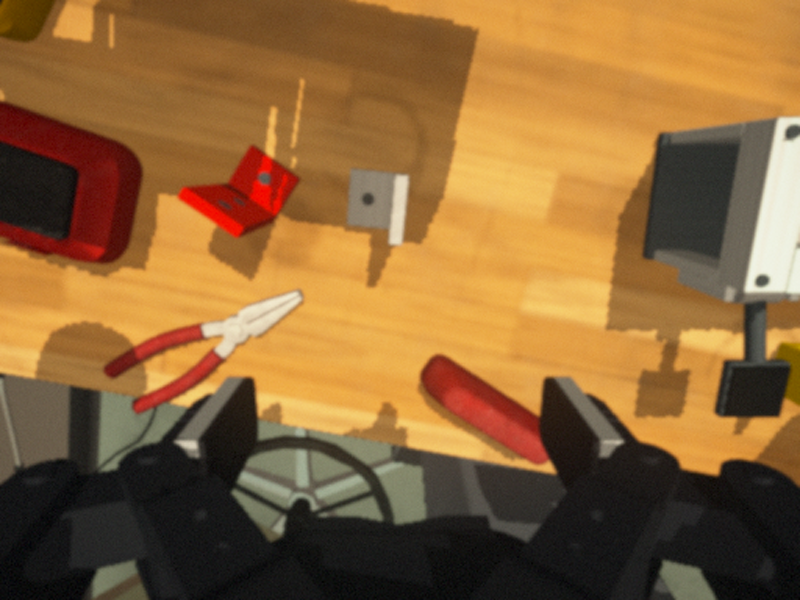

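w0 (800×600): deck corners are (265,116), (522,113), (515,256), (277,256), the pad is centred at (348,341), and the stuck leg's top is at (344–358,156–228). w1: the grey spare has its foot at (348–392,170–228) on the +y side and its long leg's top at (388–409,175–244), so it's oriented like the nested one. The red look-alike is at (240,190).

Run:
```python
from h import *
import json
from scipy.optimize import least_squares
P=json.load(open("P.json"))
def fit(i,obj,px,x0):
    K,T=campose("wrist",P[str(i)]); px=np.array(px)*.64; obj=np.array(obj)
    W=lambda v:np.c_[obj[:,:2]@np.array([[np.cos(v[2]),np.sin(v[2])],[-np.sin(v[2]),np.cos(v[2])]])+v[:2],obj[:,2]]
    r=least_squares(lambda v:(proj(W(v),K,T)-px).ravel(),x0)
    print(r.x[:2],np.degrees(r.x[2]),r.fun.reshape(-1,2)); return r.x
# feeder: x across, y upstream; far side (+x) is image top
F=fit(0,[[.045,.165,.105],[.045,0,.105],[-.045,0,.105],[-.045,.165,.105]],[(265,116),(522,113),(515,256),(277,256)],[.57,-.05,.2])
K,T=campose("wrist",P["0"])
c,s=np.cos(F[2]),np.sin(F[2]); w=lambda x,y,z:np.array([F[0]+c*x-s*y,F[1]+s*x+c*y,z])
print("pad px",proj(w(-.12,.121,.075),K,T)/.64,"nest px",proj(w(0,.121,.105),K,T)/.64, proj(w(0,.121,.085),K,T)/.64)
print("stuck top corners px",[ (proj(w(x,y,.165),K,T)/.64).round(0).tolist() for x in(.02,-.02) for y in (.101,.109)])
# spare: local x width, y: 0 outer long face, + toward tab ; feeder-like axes
S=fit(1,[[.02,0,.08],[.02,.008,.08],[-.02,0,.08],[-.02,.008,.08],[.02,.04,.008],[-.02,.04,.008]],[(409,176),(393,174),(403,245),(388,243),(350,170),(347,228)],[.5,.29,.1])
json.dump([F.tolist(),S.tolist()],open("fit.json","w"))
```

```text
[ 0.5709 -0.0474] 12.372443601346301 [[-1.1824  0.0213]
 [ 1.8319  0.3906]
 [ 0.9492 -0.6615]
 [-1.659   0.6072]]
pad px [[347.5653 343.9791]] nest px [[335.9749 188.6519]] [[339.6388 187.4582]]
stuck top corners px [[[358.0, 154.0]], [[343.0, 154.0]], [[360.0, 231.0]], [[346.0, 231.0]]]
[0.4955 0.2935] 7.815171546590491 [[-0.7147 -0.6542]
 [ 0.4127 -0.0236]
 [-0.127   0.4953]
 [ 0.7118  1.1746]
 [-0.4007 -0.2223]
 [ 0.0749 -0.9225]]
```

```bash
cat >> h.py <<'E'
import json
F,S=json.load(open("fit.json"))
def W(x,y,z): c,s=np.cos(F[2]),np.sin(F[2]); return [F[0]+c*x-s*y,F[1]+s*x+c*y,z]
FY=np.degrees(F[2])
TR=.017
E
python3 - <<'E'
from h import *
for y in(FY-90,FY+90,FY+180,FY): print(y,robot.inverse_kinematics(W(-.12,.121,.2),[180,0,y]),robot.inverse_kinematics(W(0,.05,.25),[180,0,y]))
o=[180,0,FY-90]
if robot.inverse_kinematics(W(-.12,.121,.2),o) is None: o=[180,0,FY+90]
fingers.gripper_to(0.0)
robot.move_to(W(-.122,.121,.15),o)
robot.line_to(W(-.122,.121,.100),velocity=.1)
h=robot.line_to(W(-.124,.121,.052),velocity=.03,f_stop=25)
print(h,pose(),robot.current_contact_force(),robot.current_time_s())
robot.line_to(W(-.124,.121,.15),velocity=.15)
robot.move_to(W(-.05,.13,.33),[180,0,FY]); robot.pause(.15)
q=pose(); f=vision.grab_frame("wrist"); K,T=campose("wrist",q)
print(q)
for z in(.188,.165): print(z,[(proj(W(x,y,z),K,T)[0]).round(0).tolist() for x in(.02,-.02) for y in (.101,.109)])
cv2.imwrite("pics/p2.png",cv2.resize(f[30:230,120:400,::-1],None,fx=2.8,fy=2.8,interpolation=cv2.INTER_CUBIC))
print(robot.current_time_s())
E
```

```text
-77.6275563986537 [ -18.7005    5.7554   11.2945  108.7669   -1.2358   65.5934 -174.5783] [  -5.9597   18.9258    5.4781   84.9322   -1.8269   76.229  -167.9686]
102.3724436013463 [ 45.3835  13.4429 -61.6692 106.8145  12.8218  67.2347  -8.2763] [ 41.7436  34.7556 -69.9724  83.0783  32.5494  84.5602 -15.4212]
192.3724436013463 [ 45.3835  13.4429 -61.6692 106.8145  12.8218  67.2347  81.7237] [ 38.4276  30.7055 -61.6801  83.1825  26.993   82.0412  78.8438]
12.372443601346301 [ 41.6669  11.9873 -56.6896 106.8951  10.8826  66.8325 -96.3935] [ 33.6672  27.0594 -52.2061  83.3425  21.4093  79.9994 -96.8051]
True (array([0.4233, 0.044 , 0.0643]), array([179.8285,   0.0487, -77.6394])) [-4.4061 -0.6236 12.0001] 8.3833
(array([0.4938, 0.0687, 0.3292]), array([-179.9972,    0.0999,   12.3507]))
0.188 [[290.0, 104.0], [280.0, 104.0], [288.0, 151.0], [279.0, 151.0]]
0.165 [[287.0, 104.0], [278.0, 104.0], [286.0, 148.0], [277.0, 148.0]]
10.6667
```

View pics/p2.png

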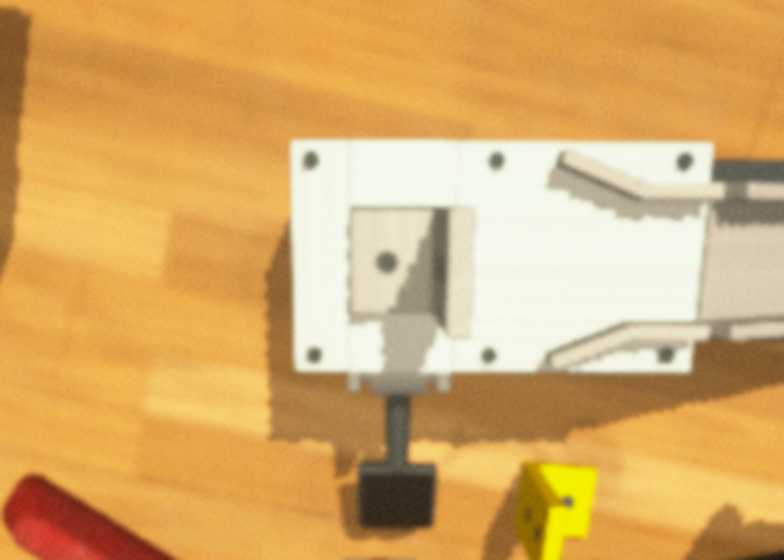

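The pad went down to its stop (tip at z = 47 mm). The bracket's top edge is at crop (447–474,207–335), which matches a foot 3 mm above the deck. Next I tip it.

```bash
cat >> h.py <<'E'
def look(name,y=.02,x=-.05,z=.33,crop=(30,230,150,470)):
    robot.move_to(W(x,y,z),[180,0,FY]); robot.pause(.1)
    q=pose(); f=vision.grab_frame("wrist"); a,b,c,d=crop
    cv2.imwrite(f"pics/{name}.png",cv2.resize(f[a:b,c:d,::-1],None,fx=2.5,fy=2.5,interpolation=cv2.INTER_CUBIC))
    json.dump([q[0].tolist(),q[1].tolist(),crop],open(f"{name}.json","w"))
def tip(yin,foot,o):  # yin: lane coordinate of the long leg's inner face, foot: height of foot underside
    z=foot+.060+TR
    robot.move_to(W(0,yin+.025,z+.06),o)
    robot.line_to(W(0,yin+.025,z),velocity=.12)
    r=robot.line_to(W(0,yin-.022,z),velocity=.05,f_stop=20)
    print("tip",r,robot.current_contact_force(),robot.current_time_s())
    robot.pause(.3)
E
python3 - <<'E'
from h import *
for y in(FY-90,FY+90):
  print([robot.inverse_kinematics(W(0,l,z),[180,0,y]) for l,z in((.14,.3),(.14,.13),(.01,.13))])
tip(.109,.108,[180,0,FY+90])
robot.line_to(W(0,.10,.26),velocity=.2)
look("p3"); print(robot.current_time_s(),robot.current_joint_positions())
E
```

```text
[array([ -54.7798,   25.4711,   64.5902,   82.8638,  -22.9193,   85.9315,
       -158.442 ]), array([ -23.3707,   23.3895,   16.1966,   97.2281,   -7.3153,   60.4176,
       -172.4445]), array([ -13.0169,   26.149 ,   20.7779,   93.8239,  -10.2083,   61.9013,
       -156.9881])]
[array([-9.2146, 16.4878, -2.5793, 81.1644,  0.7384, 82.3642,  0.5863]), array([-8.7314, 23.105 , -3.2047, 96.6284,  1.4471, 60.3067, -0.024 ]), array([ 1.7516, 25.3194,  0.4422, 93.2033, -0.2152, 61.478 , 14.6266])]
tip False [-0.5868  0.1467 -0.047 ] 13.775
15.9833 [ -8.7104  12.4859  13.8578  82.6172  -2.981   85.3279 -72.4814]
```

View pics/p3.png

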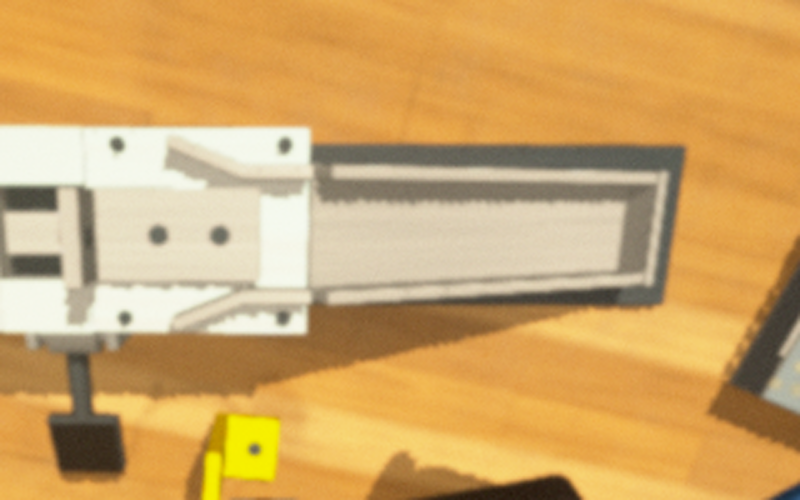

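The bracket lies on its long leg, centred between the guides. Its free end is at crop (258,235), pointing at the mouth, and the short leg stands at (70,235). Now I push it in.

```bash
cat >> h.py <<'E'
def push(y0,o):
    robot.move_to(W(0,y0+.03,.24),o)
    robot.line_to(W(0,y0+.03,.130),velocity=.15)
    r=robot.line_to(W(0,.014,.130),velocity=.07,f_stop=20)
    print("push",r,pose()[0],robot.current_contact_force(),robot.current_time_s())
    robot.pause(.2)
    robot.line_to(W(0,.04,.22),velocity=.2)
E
python3 - <<'E'
from h import *
push(.102,[180,0,FY+90])
look("p4"); print(robot.current_time_s())
E
```

```text
push False [ 0.5679 -0.0331  0.13  ] [ 0.2396  1.0567 -0.5001] 19.8833
22.1667
```

View pics/p4.png

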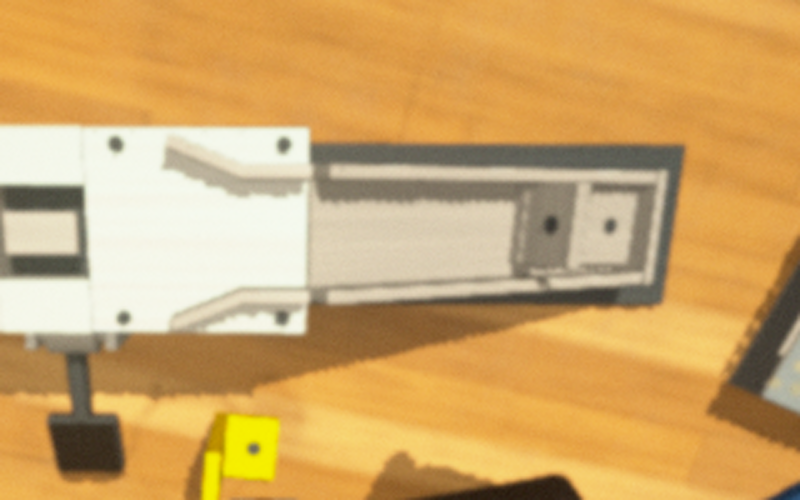

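```bash
cat >> h.py <<'E'
def chute(s,z,x=0):  # s uphill from stop, z square to floor
    a=np.radians(26); d=.2-s
    return W(x,-d*np.cos(a)-z*np.sin(a)*1,.105-d*np.sin(a)+z*np.cos(a))
def px(name,P):
    p,r,c=json.load(open(name+".json")); K,T=campose("wrist",(p,r)); u=proj(P,K,T)[0]; return ((u-[c[2],c[0]])*2.5).round(0).tolist()
E
python3 - <<'E'
from h import *
for n,s,z in[("stop",0,0),("hole far",.02,.008),("corner foot",.08,0),("short top up",.08,.04),("short top down",.072,.04),("mouth",.2,0)]: print(n,px("p4",chute(s,z)))
for y in(FY,S[2]*57.2958): print(robot.inverse_kinematics([S[0],S[1],.2],[180,0,y]))
E
```

```text
stop [621.0, 226.0]
hole far [608.0, 227.0]
corner foot [512.0, 228.0]
short top up [574.0, 232.0]
short top down [586.0, 232.0]
mouth [309.0, 234.0]
[ -35.4089   22.4907    4.2425   87.0089   -1.7197   70.564  -108.5433]
[ -35.7942   22.4915    4.774    87.0255   -1.9348   70.5635 -112.9227]
```

First bracket is loaded correctly: the short leg's top edge is at crop (572–590) against a predicted 574–586, and its foot is at 515 against 512. Now the spare.

Run:
```python
from h import *
y=np.degrees(S[2]); g=[S[0]-np.sin(S[2])*.004,S[1]+np.cos(S[2])*.004]
fingers.gripper_to(0.5,force=40)
robot.move_to([*g,.17],[180,0,y])
robot.line_to([*g,.040],velocity=.15)
fingers.gripper_to(0.0,force=40)
print(robot.current_finger_gap(),robot.current_gripper_force(),robot.current_time_s())
robot.line_to([*g,.27],velocity=.25)
print(robot.current_finger_gap(),robot.current_gripper_force())
robot.move_to(W(0,.060,.25),[180,0,FY])
robot.line_to(W(0,.060,.158),velocity=.15)
r=robot.line_to(W(0,.060,.143),velocity=.03,f_stop=5)
print(r,pose(),robot.current_contact_force(),robot.current_finger_gap())
fingers.gripper_to(0.4); robot.pause(.1)
robot.line_to(W(0,.060,.25),velocity=.2)
look("p5"); print(robot.current_time_s())
for n,P in[(str((x,yy,z)),W(x,yy,z)) for x in(-.02,.02) for yy,z in((.056,.185),(.064,.185),(.096,.113))]: print(n,px("p5",P))
```

```text
0.08843843344730877 40.45833706855774 25.4583
0.09234539706576557 39.85741317272186
True (array([0.5585, 0.011 , 0.1459]), array([179.9795,  -0.0772,  12.3672])) [ 0.1074 -0.956   4.3262] 0.0880392422343958
30.6583
(-0.02, 0.056, 0.185) [166.0, 302.0]
(-0.02, 0.064, 0.185) [143.0, 301.0]
(-0.02, 0.096, 0.113) [96.0, 279.0]
(0.02, 0.056, 0.185) [162.0, 183.0]
(0.02, 0.064, 0.185) [138.0, 183.0]
(0.02, 0.096, 0.113) [91.0, 185.0]
```

View pics/p5.png

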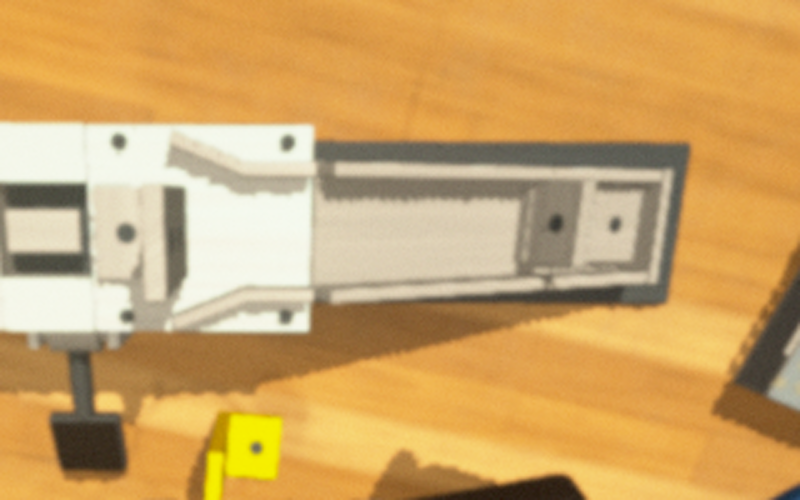

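The spare stands centred on the deck: leg top at crop (140–165,185–300), foot at (95–140,185–281), within 1 mm of plan. Now I tip it.

Run:
```python
from h import *
fingers.gripper_to(0.0)
tip(.064,.105,[180,0,FY+90])
robot.line_to(W(0,.06,.26),velocity=.2)
look("p6"); print(robot.current_time_s())
for y,z in((.056,.145),(.064,.145),(.056,.105),(-.024,.113)):print(y,px("p6",W(0,y,z)))
```

```text
tip False [-0.5075  0.6334  0.4209] 34.075
36.3583
0.056 [174.0, 239.0]
0.064 [154.0, 239.0]
0.056 [184.0, 234.0]
-0.024 [365.0, 235.0]
```

View pics/p6.png

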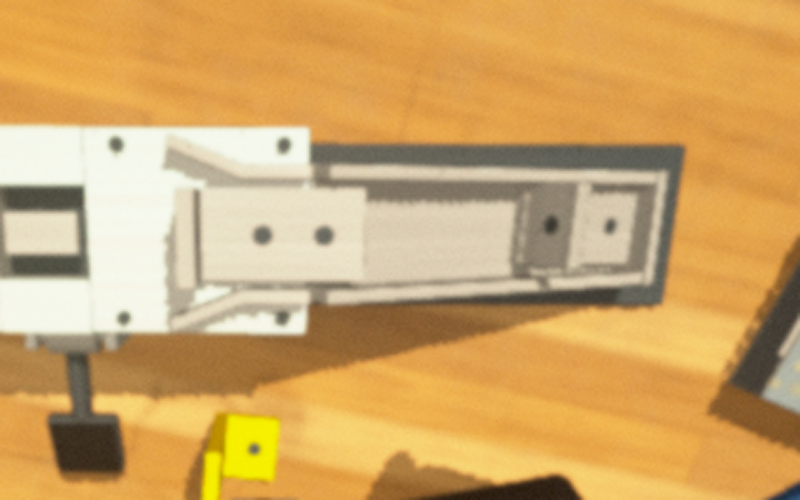

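The spare lies flat at crop (175–365,187–283), with its free end over the mouth and its short leg uphill at (185,237). Now I push it in.

Run:
```python
from h import *
push(.058,[180,0,FY+90])
robot.pause(.3); look("p7"); print(robot.current_time_s())
for n,s,z in[("corner1",.08,0),("top1",.08,.04),("top1d",.072,.04),("corner2",.16,0),("top2 up",.16,.04),("top2 dn",.152,.04),("hole2",.10,.008)]: print(n,px("p7",chute(s,z)))
```

```text
push False [ 0.5678 -0.033   0.1299] [-0.5709  0.1048 -0.1614] 39.7
42.2833
corner1 [512.0, 229.0]
top1 [573.0, 233.0]
top1d [586.0, 232.0]
corner2 [383.0, 232.0]
top2 up [437.0, 237.0]
top2 dn [452.0, 236.0]
hole2 [493.0, 231.0]
```

View pics/p7.png

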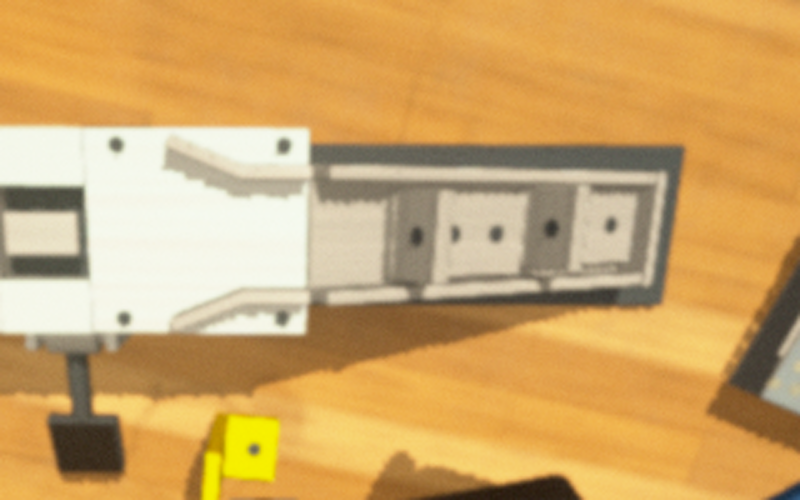

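Both are in the chute the right way up: second short leg's top at crop (437–450,235), its far hole at (497,233) against a predicted 493, and its free end at the first's corner (≈ 525). The arm is clear, so I hand in the job.

```bash
python3 -c "
from station import workorder
print(workorder.close_job())"
```

```text
the job is handed in; nothing more can be done
None
```

The job is handed in at about 42 s on the robot's clock: both brackets lie in the chute on their long legs with the short legs uphill, the first against the stop and the second against the first; the bystanders were not touched.

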